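# Stand up the tipped jars in the labeller's feed lane

### The arm

A 6-joint arm with a two-finger parallel gripper is mounted at the origin on the work surface. World frame = base frame: x ahead of the robot, y to its left, z up, the work surface at z = 0. Lengths are in mm, angles in rad, forces in N, time in s.
With the tool pointing down it reaches from about 325 to 875 mm from the base axis. Payload 4.4 kg.
Tool frame: the origin (TCP) lies on the centre line of the jaws, within the pads' length; the fingertips stand ahead of it and the grasp point (between the pads) lies 6 mm ahead of it (ctrl.tcp_to_tips is the z of the fingertips in the tool frame, in mm); z points along the fingers, y is the direction in which the jaws open and shut (so a half turn about z gives the same grasp; the last joint's range is limited). The gripper opens to 85 mm and grips with 20 to 120 N. Pads are 22 mm wide; open, the fingers measure 114 mm over their backs; the gripper's body (76 mm by 85 mm) begins 54 mm behind the grasp point. The pads swing forward as they close: fully open they stand 13 mm farther back than shut.
Start: joints at [-1.31, 0.207, 1.542, -0, 1.393, -0.15], TCP at [230.137, -526.939, 256.282] pointing down, gripper open.
Joint ranges: [-2.73, 2.73], [-0.86, 2.22], [0.23, 2.46], [-1.11, 4.25], [0.08, 2.63], [-2.82, 2.82]. Speed limits (rad/s): [2.79, 2.79, 3.14, 3.14, 3.14, 3.14].

### API

Orientations are given as a 3x3 rotation matrix whose columns are the frame's x, y, z axes.
In Python, from plant import ctrl, sensors, optics gives the robot as it stands. Calls block until the motion is done:
- ctrl.move_ptp(position, orientation): joint-space move of the TCP to a pose.
- ctrl.move_l(position, rot=None, vel=150, threshold=None): straight line of the TCP; rot=None keeps the orientation; vel is the mean speed in mm/s. With threshold (N) it stops when the force on the tool has changed by that much, and returns True; else False.
- ctrl.set_joints(angles): joint-space move.
- ctrl.gripper_to(opening, force=None): finger opening in mm; force is the grip in N (None keeps the last); returns when the fingers have stopped.
- ctrl.hold(seconds).
- ctrl.solve_ik(position, orientation): joint angles nearest the present ones, or None.
- sensors.read_state(): the state.
- optics.grab_frame(name): name is "scene" or "top"; returns (picture, depth): 480x640x3 uint8, red, green, blue; 480x640 float32, mm along the optical axis (not along the pixel's ray), 0 where there is no reading.
- optics.camera_params(name): a dict with "mtx" (3x3 intrinsics, pixels), "k1" (the pictures are not rectified: a ray, as slopes to the right and down, at radius r is drawn at 1 + k1 r^2 times it, then the intrinsics apply), "R" (3x3) and "t" (3): a world point X has camera coordinates R X + t. Camera axes: x right, y down, z forward; pixel columns grow to the right and rows downward; lengths in mm; the calibration is good to about 2 mm. A picture is of the moment at which its call begins. camera_params takes no time and is no camera call.
A pose or a line that the arm cannot do raises ctrl.MotionError and nothing moves.
- ctrl.finish_job(): hands the job in, once; it reports no verdict.
The state is a dict: "t": time; "q": joint angles; "qvel": joint speeds; "tau": joint torques, N m; "eef_pos": TCP position; "eef_rot": TCP orientation; "force": force on the tool from outside, world axes, zero at the start; "wrist_torque": the same for the moment, N m; "grip_width": finger opening in mm.
Only numpy, scipy, OpenCV 4.12 (cv2) and the standard library are available. Lean on these libraries where they do the work, as an engineer would, in place of code of your own. Each camera call takes 0.05 s, during which the arm holds its last target.

### The job

Two sample jars have tipped over in the feed lane of the labeller. Stand both of them upright, cap up, in that lane again and close them up gently behind the jars already waiting at the stop, so that the four jars stand in one row, each touching the next. Do not drop the jars or bang them down, do not shift the waiting jars or the labelled jars in the other lane, and do not disturb anything else on the bench.

Things in the scene. Friction and masses are not known exactly. Their poses are not given: they have to be found in the camera images.
- lanes: Fixed bench-top labeller with a raised flat steel jar deck, all one body. Origin on the bench (z = 0) under the deck; x across the lanes away from the robot, y along the lanes away from the machine (upstream), z up. Deck top 45 mm above the origin, x -86 to +86 mm, y -220 to +290 mm, upstream end open. The machine itself (rollers, reel, control box, up to 0.28 m high) stands at y below -220 mm.
- feed_lane (a point): Point on the deck top, on the centre line of the feed lane (the one nearer the robot), at lanes x = -45 mm, y = 0; same axes as the lanes. The lane runs straight along y and is 54 mm wide between white guide strips 6 mm high and 4 mm wide. The outfeed lane, alike, runs parallel, 90 mm further along +x.
- lane_stop (a point): Point on the deck top at the middle of the upstream face of the fixed steel stop blade that ends the feed lane on the machine side, 190 mm from point feed_lane along -y. The blade is 50 mm wide and reaches 46 mm above the deck.
- queued_1_center (a point): Centre (half-way up, on the axis) of the jar standing in the feed lane against the stop. All jars are alike: amber glass, 88 mm high, body 48 mm in diameter for the lowest 64 mm, short shoulder and neck, then a ribbed white screw cap 38 mm in diameter, 18 mm high, its middle 35 mm above the jar's centre; 0.11 to 0.22 kg, centre of mass about 4 mm below the centre. z axis from base to cap.
- queued_2_center (a point): Centre of the second standing jar of the feed lane, next to the first (upstream of it). Same jar.
- fallen_1_center (a point): Centre (half-way along the axis) of the first tipped jar: it lies in the feed lane along the lane, cap pointing upstream (+y of the lanes), its base 20 to 45 mm from the second standing jar. Same jar; z axis from base to cap, so level now. Lying, its axis is 24 mm above the deck.
- fallen_2_center (a point): Centre of the second tipped jar: it lies in the feed lane further upstream, in the same direction, its base 90 to 150 mm beyond the cap of the first. Same jar.
- done_1_center (a point): Centre of a standing jar with a white paper label in the outfeed lane; to be left alone. Same jar.
- done_2_center (a point): Centre of another labelled jar in the outfeed lane; to be left alone.
- done_3_center (a point): Centre of the third labelled jar in the outfeed lane; to be left alone.
- spare_cap: Loose white screw cap, 38 mm in diameter, 18 mm high, on the bench in front of the deck; origin under its centre. To be left alone.
- label_roll: Spare roll of blank labels standing on the bench behind the deck, 84 mm outside, 40 mm inside diameter, 50 mm high; origin under its centre. To be left alone.
- wash_bottle: White wash bottle, 64 mm in diameter, 190 mm high with its bent spout, on the bench behind the deck; origin under its centre. To be left alone.
- spatula: Thin steel laboratory spatula, 175 mm long, 12 mm wide, lying on the bench in front of the deck, along it; origin under its middle. To be left alone.
- brown_vial: Small brown vial with a black cap, 24 mm in diameter, 52 mm high, standing on the bench in front of the upstream end of the deck; origin under its centre. To be left alone.
There are look-alikes about, which are no part of the job. What is shaped like the part that bears queued_1_center but yellow is not meant. What is shaped like the part that bears fallen_1_center but red is not meant.

How it is judged:
By the outcome, as a careful person would: the job done as asked, in the order asked, and still so for the second after the job is handed in, with the robot touching nothing.
It also fails if it takes over 64 s, if anything falls off the work surface, if the arm or the gripper's body presses on something with over 40 N, if the wrist force passes 120 N, or if a joint passes its speed limit or range.

## Working session

There is one attempt and no reset: what is moved stays moved. The work goes in short steps, each a Python script; the robot and the scene stay as the last script left them, time stands still between calls to the robot, and variables do not carry over. Pictures are saved under pics/ and viewed, and the job is handed in when it is done.

```bash
ls; mkdir -p pics; python3 - <<'E'
from plant import ctrl, sensors, optics
import cv2, numpy as np
for n in ("scene","top"):
    p,d=optics.grab_frame(n); cv2.imwrite(f"pics/{n}0.png",p[:,:,::-1]); np.save(f"pics/{n}0d.npy",d); np.save(f"pics/{n}0p.npy",p)
    print(n,optics.camera_params(n))
print(sensors.read_state(), ctrl.tcp_to_tips)
E
```

```text
pics
scene {'mtx': array([[543.65938236,   0.        , 312.94851787],
       [  0.        , 543.65938236, 245.2425005 ],
       [  0.        ,   0.        ,   1.        ]]), 'k1': 0.040867001157499847, 'R': array([[-0.59573246,  0.80313173,  0.00907007],
       [ 0.4582222 ,  0.34912296, -0.81740173],
       [-0.65964783, -0.48279663, -0.57599666]]), 't': array([ 304.26298508, -127.22742814, 1399.68279968])}
top {'mtx': array([[492.65508419,   0.        , 318.30594892],
       [  0.        , 492.65508419, 240.38222754],
       [  0.        ,   0.        ,   1.        ]]), 'k1': -0.11986189260206295, 'R': array([[-0.01248442, -0.9996201 , -0.02457221],
       [-0.99966646,  0.01303307, -0.02229607],
       [ 0.02260785,  0.02428566, -0.99944939]]), 't': array([  -3.62804285,  457.4708719 , 1025.78689038])}
{'t': 0.1, 'q': array([-1.30953463e+00,  2.07345302e-01,  1.54283661e+00,  1.65935339e-06,
        1.39349182e+00, -1.50479440e-01]), 'qvel': array([-8.02179362e-04, -7.77370293e-04, -4.11300387e-03,  7.80704519e-05,
       -7.41858045e-04,  9.82213980e-04]), 'tau': array([-5.49879096e-04, -3.84089434e+01, -2.92547554e+01, -2.49378727e-04,
        4.85498822e-03, -1.59086670e-05]), 'eef_pos': array([ 229.95207899, -526.31954608,  255.22374438]), 'eef_rot': array([[ 9.16425603e-01,  4.00204730e-01, -5.35962549e-04],
       [ 4.00204967e-01, -9.16423451e-01,  2.01087362e-03],
       [ 3.13592487e-04, -2.05731095e-03, -9.99997835e-01]]), 'force': array([1.39029465, 0.49991427, 0.10073969]), 'wrist_torque': array([ 0.00473183, -0.03927004, -0.01079492]), 'grip_width': 85.32393799858178} 25.0
```

View pics/scene0.png

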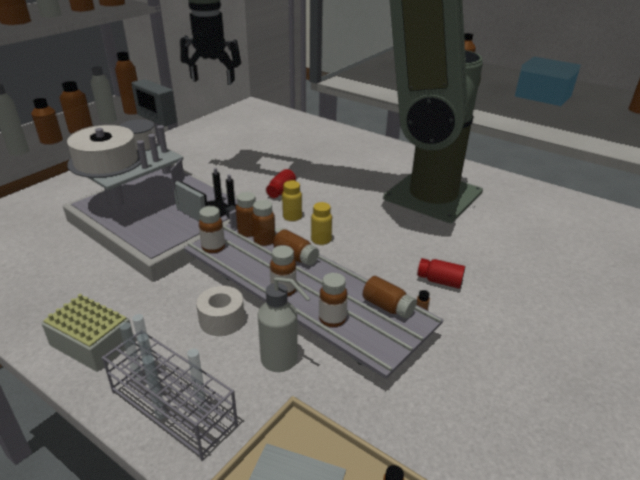

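View pics/top0.png

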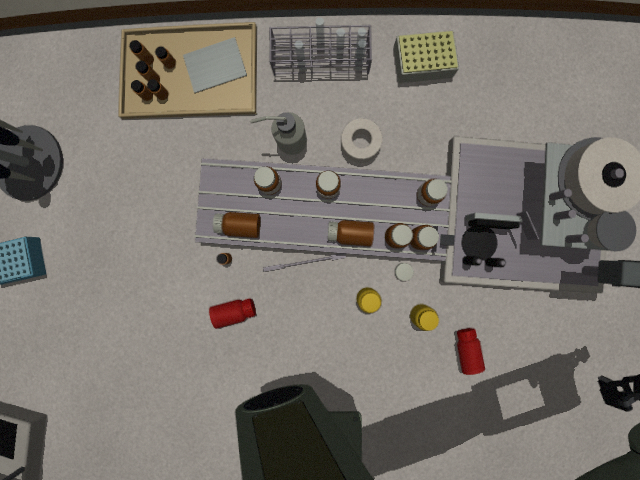

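```bash
python3 - <<'E'
import cv2,numpy as np
p=np.load("pics/top0p.npy")[:,:,::-1]
c=p[140:270,190:460]; cv2.imwrite("pics/c1.png",cv2.resize(c,None,fx=2.96,fy=2.96,interpolation=cv2.INTER_CUBIC))
p=np.load("pics/scene0p.npy")[:,:,::-1]
c=p[180:350,180:450]; cv2.imwrite("pics/c2.png",cv2.resize(c,None,fx=2.96,fy=2.96,interpolation=cv2.INTER_CUBIC))
E
```

```text
(no output)
```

View pics/c1.png

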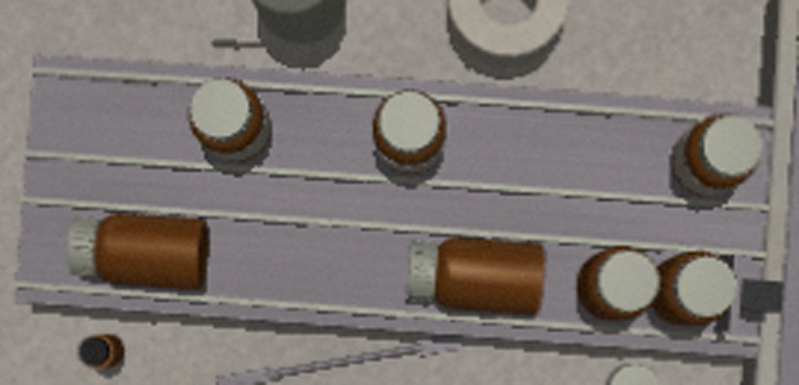

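View pics/c2.png

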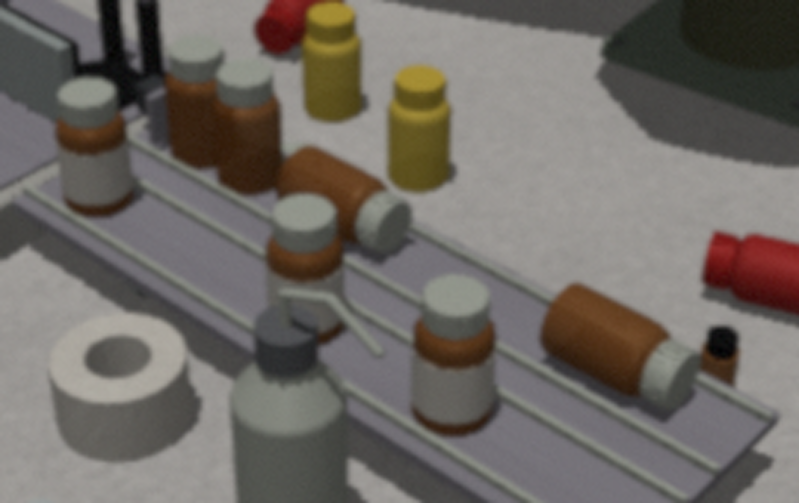

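```bash
cat > geo.py <<'E'
import numpy as np, cv2
from plant import optics
def cam(n):
    c=optics.camera_params(n); return c["mtx"],c["k1"],np.array(c["R"]),np.array(c["t"])
def ray(n,uv):
    M,k,R,t=cam(n)
    uv=np.atleast_2d(np.asarray(uv,float))
    u=cv2.undistortPoints(uv[:,None,:],M,np.array([k,0,0,0.]))[:,0]
    d=np.c_[u,np.ones(len(u))]
    return d,R,t
def atz(n,uv,z):
    d,R,t=ray(n,uv); o=-R.T@t; w=d@R
    return o+w*((z-o[2])/w[:,2])[:,None]
def atdepth(n,uv,dep):
    d,R,t=ray(n,uv); return (d*np.asarray(dep)[:,None]-t)@R
def proj(n,X):
    M,k,R,t=cam(n); X=np.atleast_2d(np.asarray(X,float))
    return cv2.projectPoints(X[:,None,:],cv2.Rodrigues(R)[0],t,M,np.array([k,0,0,0.]))[0][:,0]
def tri(uv1,uv2):
    A=[];b=[]
    for n,uv in(("top",uv1),("scene",uv2)):
        d,R,t=ray(n,[uv]); o=-R.T@t; w=(d@R)[0]; w/=np.linalg.norm(w); P=np.eye(3)-np.outer(w,w)
        A.append(P);b.append(P@o)
    return np.linalg.lstsq(np.vstack(A),np.hstack(b),rcond=None)[0]
def cloud(n,d):
    v,u=np.nonzero(d>0); X=atdepth(n,np.c_[u,v],d[v,u]); C=np.full(d.shape+(3,),np.nan); C[v,u]=X; return C
E
python3 - <<'E'
from geo import *
np.set_printoptions(precision=1,suppress=True)
off=np.array([190,140]);f=lambda a:np.array(a)/2.96+off
off2=np.array([180,180]);g=lambda a:np.array(a)/2.96+off2
D=np.load("pics/top0d.npy");C=cloud("top",D)
S=cloud("scene",np.load("pics/scene0d.npy"))
def pt(C,uv): 
    u,v=np.round(uv).astype(int); return np.nanmedian(C[v-1:v+2,u-1:u+2].reshape(-1,3),0)
names={"q1cap":((698,287),(197,55)),"q2cap":((628,283),(246,78)),"d1":((220,108),(457,296)),"d2":((410,121),(305,212)),"d3":((731,147),(87,100)),"vial":((95,350),(722,338)),
 "f1capend":((411,270),(385,222)),"f2capend":((70,247),(672,372)) }
for k,(a,b) in names.items():
    print(k,"tri",tri(f(a),g(b)),"topdepth",pt(C,f(a)),"scenedepth",pt(S,g(b)))
for a in [(300,150),(300,260),(500,200),(100,180),(150,330)]: print("deck",a,pt(C,f(a)))
print("near strip",atz("top",f([(20,288),(380,312),(740,341)]),51))
print("far strip",atz("top",f([(25,203),(380,227),(765,253)]),51))
# jars body top line from depth
for nm,box in {"f1":(410,240,548,312),"f2":(68,210,210,290)}.items():
    u0,v0=f(box[:2]);u1,v1=f(box[2:])
    P=C[int(v0):int(v1)+1,int(u0):int(u1)+1].reshape(-1,3);P=P[P[:,2]>58]
    print(nm,len(P),P.min(0),P.max(0),np.median(P,0), np.percentile(P[:,1],[1,99]))
E
```

```text
q1cap tri [ 458.5 -210.8  129.3] topdepth [ 458.1 -210.1  133. ] scenedepth [ 465.8 -203.6  134.5]
q2cap tri [ 460.6 -166.   128.2] topdepth [ 460.5 -166.   132.3] scenedepth [ 466.1 -159.5  133.9]
d1 tri [573.2  87.2 132.3] topdepth [574.9  86.5 132.2] scenedepth [574.8  88.8 133.9]
d2 tri [562.7 -31.3 132.7] topdepth [563.5 -33.6 133.7] scenedepth [564.6 -27.6 134.5]
d3 tri [ 545.1 -232.8  127. ] topdepth [ 544.7 -232.4  132.5] scenedepth [ 552.3 -223.8  134.3]
vial tri [422.  185.8  49.8] topdepth [423.4 184.2  51.5] scenedepth [425.1 189.1  53.4]
f1capend tri [474.3 -33.1  72.8] topdepth [473.3 -32.3  88.2] scenedepth [481.3 -30.4  76.4]
f2capend tri [493.5 192.   75.9] topdepth [491.9 192.   87.2] scenedepth [505.6 193.7  83.7]
deck (300, 150) [557.1  43.6  44.3]
deck (300, 260) [482.2  44.5  44.1]
deck (500, 200) [520.5 -93.1  45.4]
deck (100, 180) [539.1 180.4  44.7]
deck (150, 330) [437.2 154.7  -0.1]
near strip [[ 465.8  235.7   51. ]
 [ 446.3  -10.6   51. ]
 [ 423.5 -253.7   51. ]]
far strip [[ 524.1  232.    51. ]
 [ 503.8  -11.3   51. ]
 [ 482.8 -271.9   51. ]]
f1 1036 [ 445.4 -117.7   66.5] [493.5 -30.1  96.4] [470.1 -76.3  87.9] [-116.6  -30.4]
f2 1057 [464.  104.9  58.4] [514.5 196.3  97. ] [489.1 145.8  87.7] [106.1 194.6]
```

```bash
python3 - <<'E'
from geo import *
np.set_printoptions(precision=1,suppress=True)
C=cloud("top",np.load("pics/top0d.npy")).reshape(-1,3)
S=cloud("scene",np.load("pics/scene0d.npy")).reshape(-1,3)
ax=np.array([.0837,.9965]); ex=np.array([.9965,-.0837]); O=np.array([475,-11.])
lo=lambda P:np.c_[(P[:,:2]-O)@ex,(P[:,:2]-O)@ax,P[:,2]]
for n,P in(("top",C),("scene",S)):
    for nm,c in {"q1":(458,-212),"q2":(461,-164),"d1":(573,87),"d2":(563,-31),"d3":(546,-231)}.items():
        m=(np.hypot(P[:,0]-c[0],P[:,1]-c[1])<24)&(P[:,2]>129)&(P[:,2]<140)
        Q=P[m]; r=cv2.minEnclosingCircle(Q[:,:2].astype(np.float32))
        print(n,nm,len(Q),Q.mean(0),"circ",np.array(r[0]),r[1],"lane",lo(Q).mean(0), lo(Q).min(0)[:2],lo(Q).max(0)[:2])
    L=lo(P)
    for nm,(a,b) in {"f1":(-112,-15),"f2":(110,215)}.items():
        m=(abs(L[:,0])<32)&(L[:,1]>a)&(L[:,1]<b)&(L[:,2]>56)&(L[:,2]<100);Q=L[m]
        for y0 in np.arange(a,b,8):
            q=Q[(Q[:,1]>=y0)&(Q[:,1]<y0+8)]
            if len(q)>8: print(n,nm,y0,len(q),"x",np.percentile(q[:,0],[2,98]),"xtop",q[q[:,2]>q[:,2].max()-3][:,0].mean(),"z",np.percentile(q[:,2],98))
        print("y range",np.percentile(Q[:,1],[1,99]), Q.min(0)[1],Q.max(0)[1])
E
```

```text
top q1 341 [ 459.  -214.   132.5] circ [ 458.9 -214.1] 19.56728172302246 lane [   1.  -203.6  132.5] [ -16.8 -222.8] [  20.5 -185. ]
top q2 311 [ 463.2 -165.9  132.7] circ [ 462.8 -166.4] 18.842744827270508 lane [   1.2 -155.4  132.7] [ -17.7 -172.6] [  19.2 -137.4]
top d1 327 [574.2  86.7 132.8] circ [574.6  86.3] 19.6182861328125 lane [ 90.7 105.6 132.8] [72.5 86.9] [110.3 124.6]
top d2 329 [564.2 -31.8 132.8] circ [564.7 -32.1] 19.35300636291504 lane [ 90.6 -13.2 132.8] [ 71.9 -31.8] [109.6   5.5]
top d3 335 [ 547.2 -232.7  132.4] circ [ 547.4 -232.9] 19.593900680541992 lane [  90.5 -214.9  132.4] [  72.6 -233.9] [ 110.3 -196.2]
top f1 -112 29 x [-21.7  20.6] xtop -1.522797812256651 z 93.42571675637858
top f1 -104 103 x [-21.4  23.7] xtop 1.6103741133748952 z 93.7232603275897
top f1 -96 100 x [-21.7  23.1] xtop 0.27691716222062124 z 95.10562876067226
top f1 -88 105 x [-22.2  22.7] xtop 0.6513437544349933 z 94.50550038458529
top f1 -80 103 x [-22.5  24. ] xtop 1.535999749880612 z 95.1708352554832
top f1 -72 98 x [-21.4  23.2] xtop -0.7158671112210442 z 94.93859433943713
top f1 -64 
[... 3335 characters left out ...]
365186886 z 94.68656794580512
scene f2 150 110 x [-10.7  23.9] xtop 1.4095666189832015 z 94.50755699579284
scene f2 158 109 x [-11.7  24.5] xtop -0.021851007605177573 z 94.9321144321409
scene f2 166 123 x [-12.   24.8] xtop 2.3408528527435997 z 94.92303751092048
scene f2 174 122 x [-14.2  24.5] xtop 2.4458745120390852 z 94.77990009724846
scene f2 182 138 x [-10.7  22.2] xtop 1.8535983859662362 z 93.00710997586125
scene f2 190 90 x [-9.8 20.5] xtop 0.9380805613072675 z 89.82650925655562
scene f2 198 103 x [-9.  20.3] xtop 2.121231326394851 z 90.34615430461358
scene f2 206 133 x [-16.7  18.2] xtop 2.977021481111021 z 88.16538094801355
y range [120.5 208.1] 118.39751191722802 208.97467742515656
```

```bash
cat > h.py <<'E'
import numpy as np
from plant import ctrl,sensors,optics
from geo import *
np.set_printoptions(precision=3,suppress=True)
ay=np.array([.0837,.9965,0]);ay/=np.linalg.norm(ay); axx=np.array([ay[1],-ay[0],0]); O=np.array([475,-11.,0])
Z=np.array([0,0,1.])
def W(x,y,z): return O+axx*x+ay*y+Z*z
def rot(th,s=1):
    """tool z = down, tilted by th deg: th>0 gripper body lies upstream (+y) of the grasp"""
    t=np.radians(th); z=-np.cos(t)*Z-np.sin(t)*ay; y=s*axx; x=np.cross(y,z); return np.c_[x,y,z]
def tcp(g,R,back=0): return np.asarray(g)-R[:,2]*(6+back)
def st(): 
    s=sensors.read_state(); return s
def show():
    s=st(); print("t %.2f"%s["t"],"pos",s["eef_pos"],"F",s["force"],"w %.2f"%s["grip_width"],"q",s["q"])
E
python3 - <<'E'
from h import *
for s in (1,-1):
  for th in (0,20,30,40,45,50,60,-30,-40,-45,-50):
    R=rot(th,s)
    print(s,th,[ctrl.solve_ik(tcp(W(1,y,z),R),R) for y,z in ((-66,75),(30,150),(40,85),(159,75),(159,150),(120,85))])
E
```

```text
1 0 [array([-0.344,  0.23 ,  1.924, -0.   ,  0.987, -0.26 ]), array([-0.142,  0.114,  1.872, -0.   ,  1.155, -0.058]), array([-0.121,  0.219,  1.911, -0.   ,  1.012, -0.037]), array([ 0.123,  0.293,  1.841, -0.   ,  1.008,  0.207]), array([ 0.123,  0.18 ,  1.796, -0.   ,  1.166,  0.207]), array([ 0.046,  0.253,  1.868, -0.   ,  1.021,  0.129])]
1 20 [array([-0.13 ,  0.268,  1.924, -0.425,  0.976,  0.199]), array([ 0.069,  0.186,  1.831, -0.371,  1.203,  0.301]), array([ 0.089,  0.295,  1.859, -0.391,  1.083,  0.375]), array([ 0.308,  0.403,  1.734, -0.351,  1.166,  0.557]), array([ 0.308,  0.293,  1.696, -0.334,  1.305,  0.505]), array([ 0.24 ,  0.353,  1.779, -0.363,  1.151,  0.497])]
1 30 [array([-0.031,  0.324,  1.91 , -0.621,  1.032,  0.412]), array([ 0.16 ,  0.251,  1.804, -0.533,  1.269,  0.454]), array([ 0.179,  0.364,  1.823, -0.553,  1.165,  0.541]), array([ 0.383,  0.481,  1.673, -0.485,  1.277,  0.679]), array([ 0.383,  0.371,  1.644, -0.47 ,  1.401,  0.613]), array([ 0.321,  0.429,  1.727, -0.505,  1.251,  0.631])]
1 40 [array([ 0.056,  0.4  ,  1.888, -0.786,  1.12 ,  0.5
[... 5464 characters left out ...]

-1 -45 [array([-0.725,  0.49 ,  1.798,  0.61 ,  1.424,  2.228]), array([-0.566,  0.291,  1.876,  0.684,  1.444,  2.402]), array([-0.547,  0.409,  1.897,  0.71 ,  1.328,  2.323]), array([-0.313,  0.399,  1.947,  0.84 ,  1.181,  2.422]), array([-0.313,  0.25 ,  1.931,  0.798,  1.293,  2.549]), array([-0.393,  0.384,  1.938,  0.793,  1.24 ,  2.399])]
-1 -50 [array([-0.751,  0.538,  1.776,  0.648,  1.484,  2.19 ]), array([-0.597,  0.335,  1.868,  0.733,  1.493,  2.353]), array([-0.579,  0.456,  1.885,  0.756,  1.384,  2.269]), array([-0.349,  0.442,  1.943,  0.9  ,  1.235,  2.348]), array([-0.349,  0.288,  1.935,  0.863,  1.338,  2.479]), array([-0.428,  0.428,  1.932,  0.848,  1.293,  2.332])]
```

```bash
cat > pick.py <<'E'
from h import *
def approach(yc,th=45,back=7,off=90):
    R=rot(th); g=tcp(W(1,yc,69),R,back)
    ctrl.move_ptp(g-R[:,2]*off,R)
    return R,g
E
python3 - <<'E'
from pick import *
ctrl.gripper_to(72,40)
show()
ctrl.move_ptp(W(-75,-100,330),rot(20)); show()
R,g=approach(-65); show()
for n in ("scene","top"):
    p,d=optics.grab_frame(n); cv2.imwrite(f"pics/{n}1.png",p[:,:,::-1])
s=cv2.imread("pics/scene1.png")[100:400,150:500]; cv2.imwrite("pics/s1c.png",cv2.resize(s,None,fx=2,fy=2))
E
```

```text
t 0.39 pos [ 230.124 -526.842  256.106] F [ 0.322  0.384 -0.004] w 71.89 q [-1.309  0.207  1.542 -0.     1.393 -0.15 ]
t 2.07 pos [ 391.968 -104.978  329.963] F [-0.341 -0.415 -0.939] w 72.13 q [-0.231 -0.227  1.855 -0.347  1.467 -0.118]
t 2.98 pos [477.348  -4.018 142.444] F [ 0.756 -0.595  0.619] w 71.91 q [ 0.224  0.374  1.792 -0.762  1.35   0.63 ]
```

View pics/s1c.png

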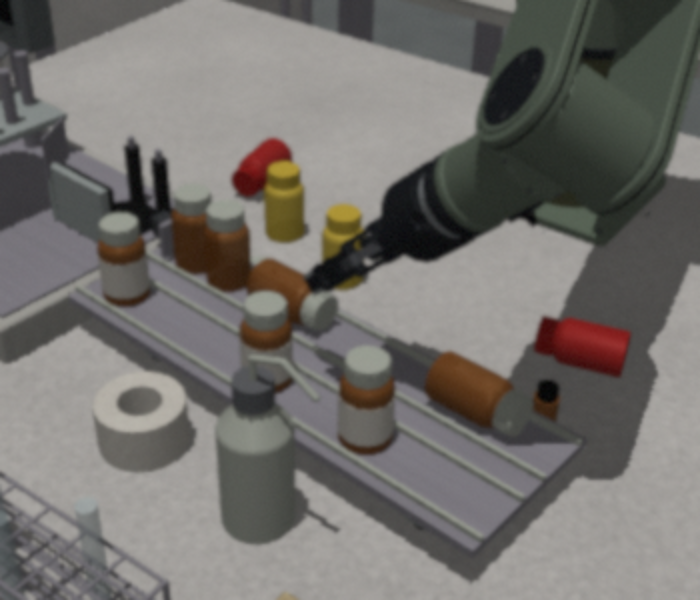

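View pics/top1.png

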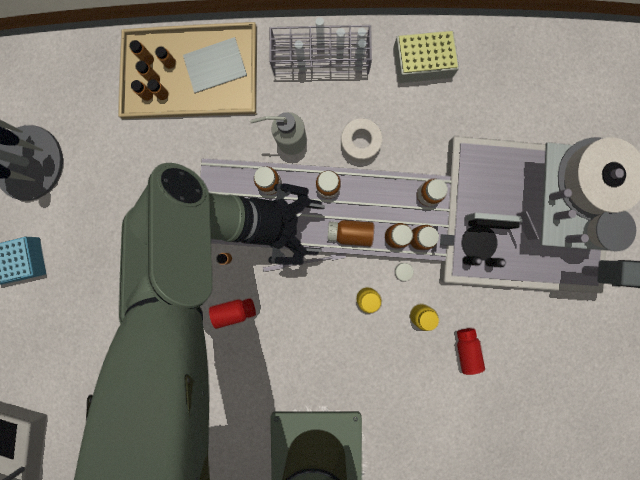

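```bash
python3 - <<'E'
from pick import *
R=rot(45); g=tcp(W(1,-65,69),R,7)
print(ctrl.move_l(g-R[:,2]*15,vel=120,threshold=12)); show()
print(ctrl.move_l(g,vel=40,threshold=6)); show()
ctrl.gripper_to(40,40); show()
p,d=optics.grab_frame("scene"); s=p[150:350,230:450,::-1]; cv2.imwrite("pics/s2c.png",cv2.resize(s,None,fx=3,fy=3))
E
```

```text
True
t 3.64 pos [471.087 -53.123  93.313] F [-1.346  0.248 -0.555] w 71.77 q [ 0.132  0.428  1.856 -0.827  1.219  0.664]
False
t 4.33 pos [471.309 -66.756  78.025] F [-0.59  -1.141  0.536] w 72.14 q [ 0.105  0.451  1.867 -0.85   1.18   0.675]
t 4.67 pos [471.87  -66.545  78.618] F [0.471 0.516 1.581] w 46.34 q [ 0.106  0.451  1.866 -0.85   1.18   0.675]
```

View pics/s2c.png

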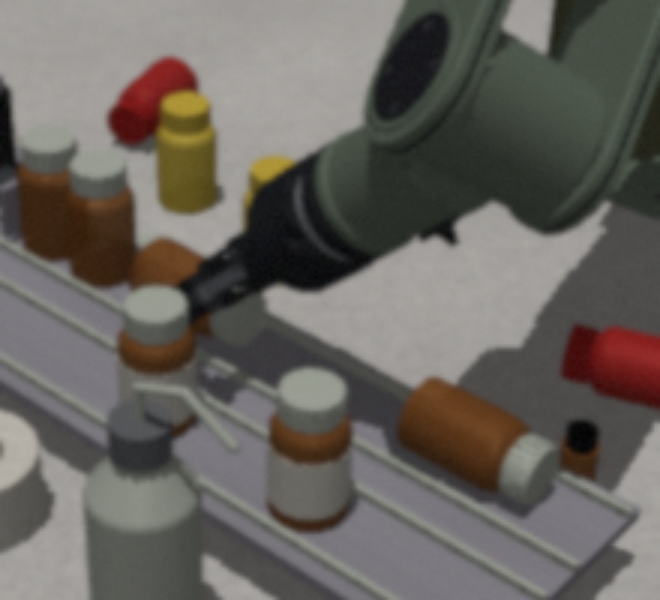

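```bash
python3 - <<'E'
from pick import *
R=rot(45); 
ctrl.move_l(tcp(W(1,-60,160),R,7),vel=90); show()
R=rot(0); ctrl.move_l(tcp(W(1,-10,190),R,7),rot=R,vel=60); show()
R=rot(-45); ctrl.move_l(tcp(W(1,30,170),R,7),rot=R,vel=50); show()
p,d=optics.grab_frame("scene"); np.save("pics/s3d.npy",d);np.save("pics/s3p.npy",p); s=p[120:320,230:450,::-1]; cv2.imwrite("pics/s3c.png",cv2.resize(s,None,fx=3,fy=3))
p,d=optics.grab_frame("top"); np.save("pics/t3d.npy",d); s=p[130:290,190:450,::-1]; cv2.imwrite("pics/t3c.png",cv2.resize(s,None,fx=3,fy=3))
E
```

```text
t 5.88 pos [471.21  -61.741 168.495] F [ 0.397  0.406 -1.236] w 46.67 q [ 0.115  0.288  1.842 -0.799  1.314  0.534]
t 6.92 pos [474.648 -21.045 202.408] F [-0.319 -0.845 -1.017] w 46.56 q [-0.226  0.047  1.837 -0.001  1.258 -0.142]
t 7.85 pos [477.941   9.928 179.262] F [ 0.375 -0.605 -1.538] w 47.14 q [-0.573  0.251  1.861  0.675  1.491 -0.71 ]
```

View pics/s3c.png

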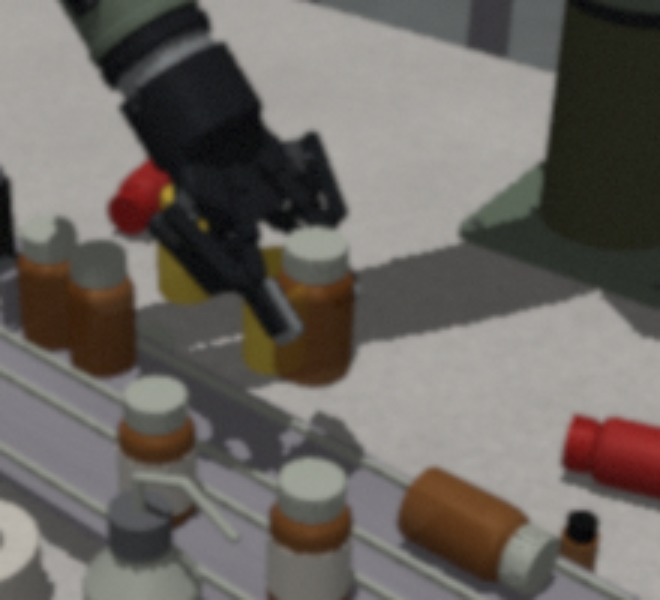

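View pics/t3c.png

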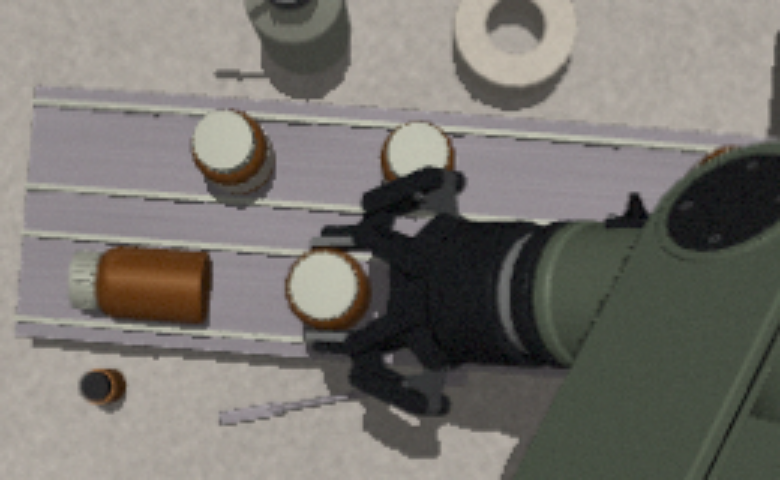

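```bash
python3 - <<'E'
from pick import *
T=cloud("top",np.load("pics/t3d.npy")).reshape(-1,3)
def lane(P): return np.c_[(P-O)@axx,(P-O)@ay,P[:,2]]
L=lane(T); m=(abs(L[:,0]-1)<19)&(abs(L[:,1]-30)<24)&(L[:,2]>208)&(L[:,2]<225);Q=L[m]
print(len(Q),Q.mean(0),Q.min(0),Q.max(0))
A=np.c_[Q[:,:2],np.ones(len(Q))]; print("slopes",np.linalg.lstsq(A,Q[:,2],rcond=None)[0])
p=np.load("pics/s3p.npy"); X=[W(1,30,170-41.3)]; print(proj("scene",X),proj("scene",[W(1,30,216.7)]))
S=cloud("scene",np.load("pics/s3d.npy")).reshape(-1,3);L=lane(S)
m=(abs(L[:,0]-1)<30)&(abs(L[:,1]-40)<40)&(L[:,2]>115)&(L[:,2]<225);Q=L[m]
for z in range(116,220,8):
    q=Q[(Q[:,2]>=z)&(Q[:,2]<z+8)]; 
    if len(q): print(z,len(q),q.min(0),q.max(0))
E
```

```text
404 [  1.161  30.904 215.232] [-17.19   11.845 208.693] [ 19.828  50.626 219.263]
slopes [  0.012   0.013 214.819]
[[332.22  241.659]] [[333.711 200.294]]
124 34 [-14.879  20.19  127.774] [ 24.135  54.25  131.975]
132 93 [-12.534  17.968 132.208] [ 25.887  56.025 139.75 ]
140 93 [-10.36   19.913 140.189] [ 26.773  56.094 147.983]
148 95 [-10.188  18.969 148.13 ] [ 25.42   55.904 155.947]
156 76 [ -8.34   25.139 156.31 ] [ 30.657  56.154 163.964]
164 79 [-26.649  32.482 164.041] [ 30.645  56.215 171.892]
172 97 [-27.342  33.096 172.048] [ 30.643  56.68  179.958]
180 104 [-19.086  23.398 180.076] [ 30.983  56.476 187.98 ]
188 171 [-15.073  12.44  188.111] [ 30.86   55.52  195.973]
196 102 [-11.268  15.168 196.047] [ 30.676  54.071 203.927]
204 127 [-28.132   0.417 204.02 ] [ 30.912  51.663 211.971]
212 276 [-28.146   0.371 212.09 ] [ 30.549  51.302 219.934]
```

```bash
python3 - <<'E'
from pick import *
R=rot(-45)
ctrl.move_l(tcp(W(1,58,130),R,7),vel=80)
ctrl.move_l(tcp(W(1,58,91),R,7),vel=50); ctrl.hold(0.15); show()
print(ctrl.move_l(tcp(W(1,58,84.5),R,7),vel=7,threshold=3)); show(); ctrl.hold(0.1); show()
p,d=optics.grab_frame("scene"); s=p[150:350,230:450,::-1]; cv2.imwrite("pics/s4c.png",cv2.resize(s,None,fx=3,fy=3))
E
```

```text
t 9.79 pos [480.347  37.424 100.511] F [-0.042 -0.099 -1.125] w 47.06 q [-0.523  0.381  1.905  0.719  1.331 -0.792]
True
t 10.35 pos [480.086  37.573  97.061] F [-0.154 -1.716  3.92 ] w 47.16 q [-0.523  0.388  1.905  0.721  1.327 -0.796]
t 10.45 pos [480.061  37.593  97.042] F [ 0.827 -1.395  5.206] w 46.67 q [-0.523  0.388  1.906  0.721  1.327 -0.796]
```

View pics/s4c.png

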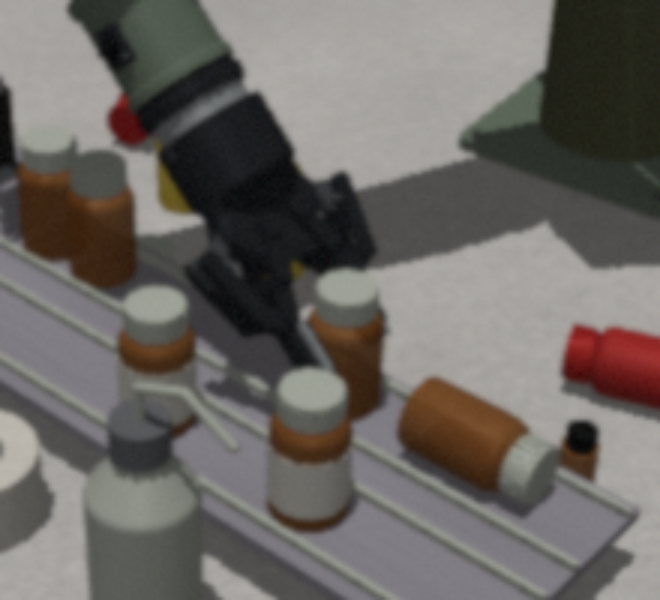

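```bash
python3 - <<'E'
from pick import *
R=rot(-45); p0=st()["eef_pos"]
ctrl.gripper_to(64,40); ctrl.hold(0.1)
ctrl.move_l(p0-R[:,2]*120,vel=130); show()
R=rot(0); ctrl.move_ptp(tcp(W(1,20,230),R),R)
p,d=optics.grab_frame("scene"); s=p[150:350,230:450,::-1]; cv2.imwrite("pics/s5c.png",cv2.resize(s,None,fx=3,fy=3))
def lane(P): return np.c_[(P-O)@axx,(P-O)@ay,P[:,2]]
for n in("scene","top"):
    if n=="top": p,d=optics.grab_frame("top"); cv2.imwrite("pics/t5.png",p[:,:,::-1])
    L=lane(cloud(n,d).reshape(-1,3))
    for c in ((1,58),(1,-155),(1,-203)):
        m=(np.hypot(L[:,0]-c[0],L[:,1]-c[1])<24)&(L[:,2]>129)&(L[:,2]<138);Q=L[m]
        if len(Q)>50: print(n,c,len(Q),Q.mean(0),Q.min(0),Q.max(0))
E
```

```text
t 11.98 pos [472.454 -46.324 181.337] F [-0.4    0.083 -0.042] w 63.83 q [-0.67   0.287  1.81   0.629  1.557 -0.765]
scene (1, 58) 238 [  3.047  61.041 133.546] [-18.602  40.927 129.068] [ 20.624  79.473 136.713]
scene (1, -155) 174 [   3.07  -152.658  133.632] [ -19.445 -171.887  129.161] [  19.873 -135.376  136.788]
scene (1, -203) 167 [   2.354 -201.452  133.357] [ -18.792 -221.658  129.083] [  21.086 -183.907  136.373]
top (1, -155) 310 [   1.313 -155.159  132.581] [ -16.417 -172.751  129.2  ] [  19.131 -137.474  136.531]
top (1, -203) 335 [   1.132 -203.809  132.703] [ -16.824 -222.098  129.045] [  18.768 -184.87   137.517]
```

View pics/s5c.png

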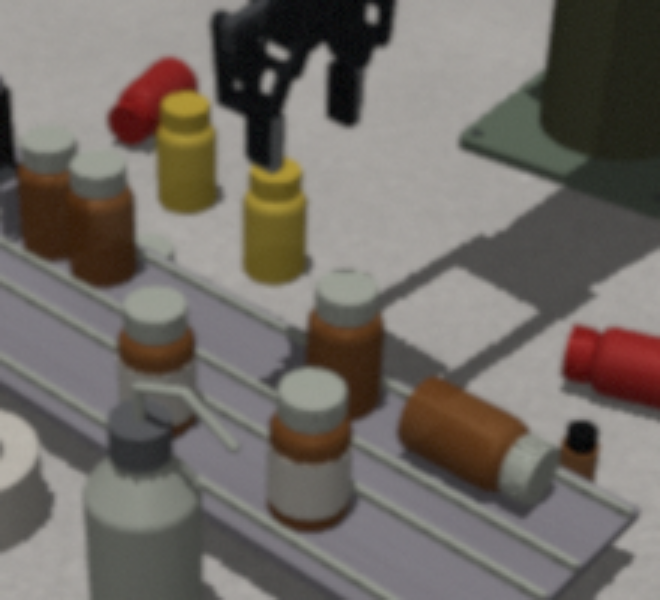

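```bash
python3 - <<'E'
from pick import *
R=rot(0); ctrl.gripper_to(68,40)
ctrl.move_l(tcp(W(1,58.5,160),R),vel=150)
ctrl.move_l(tcp(W(1,58.5,97),R),vel=90); ctrl.hold(.1);show()
ctrl.gripper_to(40,35); show()
ctrl.move_l(tcp(W(1,58.5,137),R),vel=60)
ctrl.move_l(tcp(W(1,-90,137),R),vel=110)
ctrl.move_l(tcp(W(1,-98,99),R),vel=50); ctrl.hold(.2); show()
p,d=optics.grab_frame("scene"); s=p[150:350,180:400,::-1]; cv2.imwrite("pics/s6c.png",cv2.resize(s,None,fx=3,fy=3))
E
```

```text
t 14.62 pos [481.698  47.148 103.846] F [0.345 0.217 0.217] w 68.06 q [-0.081  0.204  1.897 -0.     1.04   0.002]
t 14.94 pos [481.51   47.198 103.81 ] F [-0.884  0.093  4.893] w 46.62 q [-0.081  0.204  1.897  0.     1.04   0.002]
t 18.38 pos [ 468.077 -108.792  105.331] F [-0.352 -0.283 -1.349] w 46.80 q [-0.409  0.195  1.903  0.     1.043 -0.325]
```

View pics/s6c.png

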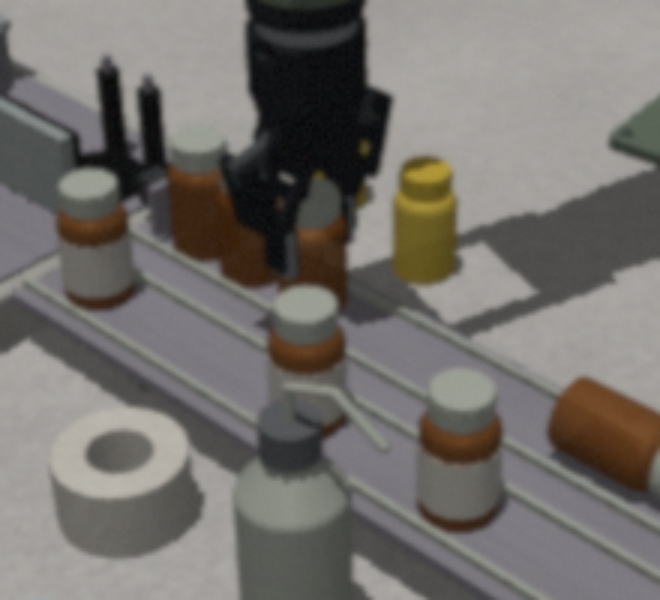

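```bash
python3 - <<'E'
from pick import *
R=rot(0)
ctrl.move_l(tcp(W(1,-101,98),R),vel=15); ctrl.hold(.2); show()
print(ctrl.move_l(tcp(W(1,-113,98),R),vel=7,threshold=2.5)); show()
s=st(); print("lane y",(s["eef_pos"]-O)@ay,"Fy",s["force"]@ay)
ctrl.hold(.15); s=st(); print("lane y",(s["eef_pos"]-O)@ay,"Fy",s["force"]@ay)
E
```

```text
t 18.99 pos [ 467.553 -111.71   104.004] F [ 0.439 -0.211 -1.406] w 46.50 q [-0.415  0.198  1.903  0.     1.041 -0.331]
True
t 20.16 pos [ 466.718 -119.909  103.808] F [-0.325 -0.152  2.851] w 47.02 q [-0.432  0.201  1.9    0.001  1.042 -0.348]
lane y -109.21972450909523 Fy -0.1787997319419
lane y -109.22291829465233 Fy -0.3565797406793923
```

```bash
python3 - <<'E'
from pick import *
show()
p,d=optics.grab_frame("scene"); s=p[190:290,210:320,::-1]; cv2.imwrite("pics/s7c.png",cv2.resize(s,None,fx=6,fy=6,interpolation=cv2.INTER_CUBIC))
p,d=optics.grab_frame("top"); s=p[190:270,310:460,::-1]; cv2.imwrite("pics/t7c.png",cv2.resize(s,None,fx=5,fy=5,interpolation=cv2.INTER_CUBIC))
E
```

```text
t 20.31 pos [ 466.724 -119.912  103.834] F [-0.373 -0.326  4.695] w 47.08 q [-0.432  0.201  1.9    0.001  1.041 -0.348]
```

View pics/s7c.png

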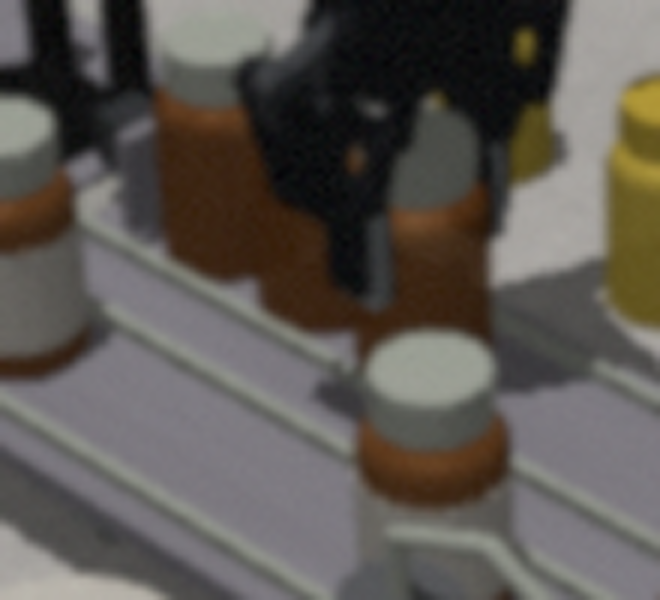

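View pics/t7c.png

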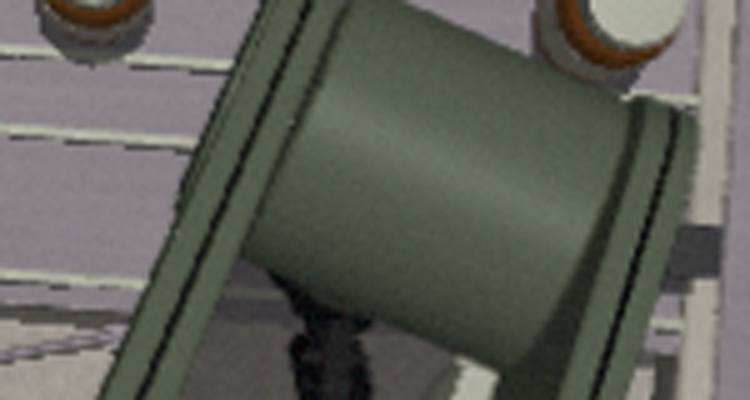

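```bash
python3 - <<'E'
from pick import *
R=rot(0)
s=st();ctrl.move_l(s["eef_pos"]+[0,0,1.0],vel=10); ctrl.hold(.25)
F=np.mean([(ctrl.hold(.02),st()["force"])[1] for _ in range(8)],0); print("F0",F); show()
y0=(st()["eef_pos"]-O)@ay; z0=st()["eef_pos"][2]
for k in range(1,9):
    ctrl.move_l(W(1,y0-0.4*k,z0),vel=8); 
    F=np.mean([(ctrl.hold(.02),st()["force"])[1] for _ in range(4)],0)
    print("y %.2f"%((st()["eef_pos"]-O)@ay),"z %.2f"%st()["eef_pos"][2],F)
    if F@ay>1.8: break
E
```

```text
F0 [ 0.011  0.085 -1.797]
t 21.18 pos [ 466.6   -119.836  104.703] F [ 0.037 -0.769 -1.832] w 46.99 q [-0.432  0.201  1.898  0.001  1.047 -0.349]
y -109.39 z 104.69 [-0.206  0.599 -1.175]
y -109.50 z 104.71 [ 0.436  4.105 -0.376]
```

```bash
python3 - <<'E'
from pick import *
s=st(); p=s["eef_pos"].copy()
for k in range(1,9):
    ctrl.move_l(p+ay*0.15-Z*0.2*k,vel=6)
    F=np.mean([(ctrl.hold(.02),st()["force"])[1] for _ in range(4)],0); print("z %.2f"%st()["eef_pos"][2],F)
    if F[2]>0.5: break
ctrl.gripper_to(62,35); ctrl.hold(.1); show()
R=rot(0); q=st()["eef_pos"]
ctrl.move_l(q+Z*80,vel=150); ctrl.move_ptp(tcp(W(-20,60,230),rot(45)),rot(45)); show()
def lane(P): return np.c_[(P-O)@axx,(P-O)@ay,P[:,2]]
for n in("scene","top"):
    p,d=optics.grab_frame(n); cv2.imwrite(f"pics/{n}8.png",p[:,:,::-1])
    L=lane(cloud(n,d).reshape(-1,3))
    for c in ((1,-107),(1,-155),(1,-203)):
        m=(np.hypot(L[:,0]-c[0],L[:,1]-c[1])<24)&(L[:,2]>129)&(L[:,2]<138);Q=L[m]
        if len(Q)>50: print(n,c,len(Q),Q.mean(0),Q.min(0),Q.max(0))
    if n=="scene": s=p[190:290,210:320,::-1]; cv2.imwrite("pics/s8c.png",cv2.resize(s,None,fx=6,fy=6,interpolation=cv2.INTER_CUBIC))
E
```

```text
z 104.53 [ 0.435  2.32  -0.982]
z 104.35 [ 0.185  2.187 -0.541]
z 104.13 [ 0.433  1.938 -0.725]
z 103.93 [ 0.32   1.154 -1.219]
z 103.87 [-0.301  1.727  1.638]
t 23.80 pos [ 466.836 -120.223  103.732] F [ 0.879 -0.793 -0.615] w 61.78 q [-0.432  0.203  1.898  0.001  1.044 -0.349]
t 25.37 pos [459.919  54.249 233.149] F [-0.642 -0.134  0.087] w 62.25 q [ 0.338  0.256  1.722 -0.7    1.559  0.575]
scene (1, -107) 192 [   2.886 -105.864  133.541] [ -19.045 -125.227  129.242] [ 19.746 -88.688 136.874]
scene (1, -155) 172 [   2.664 -154.126  133.514] [ -18.251 -174.714  129.015] [  20.97  -136.978  136.875]
scene (1, -203) 170 [   2.911 -201.513  133.326] [ -18.832 -222.649  129.02 ] [  22.617 -184.595  136.627]
top (1, -107) 335 [   0.623 -108.982  132.596] [ -17.681 -127.811  129.079] [ 19.153 -90.956 136.928]
top (1, -155) 311 [   1.122 -156.371  132.603] [ -16.529 -174.141  129.126] [  19.16  -138.97   137.739]
top (1, -203) 333 [   0.983 -204.2    132.605] [ -16.754 -222.483  129.058] [  18.963 -185.328  136.049]
```

View pics/s8c.png

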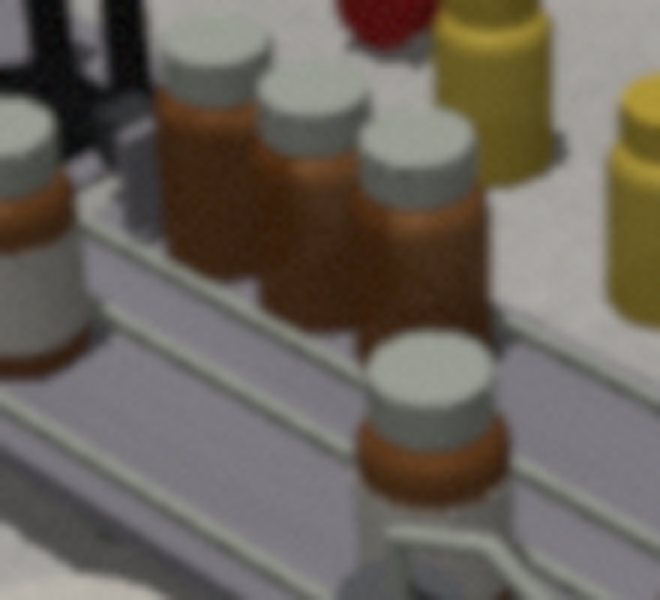

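View pics/top8.png

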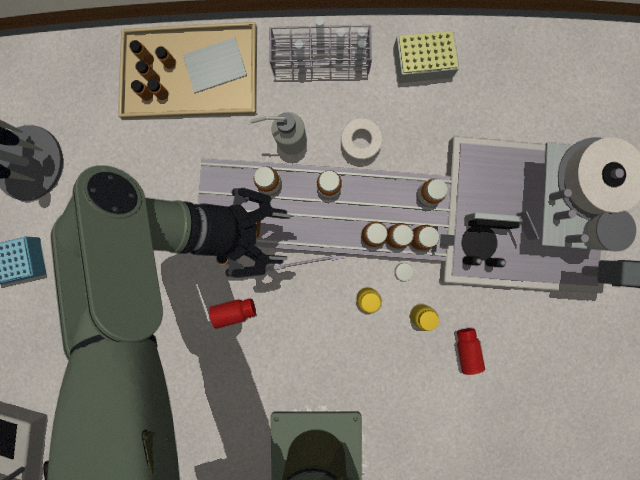

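```bash
python3 - <<'E'
from pick import *
ctrl.gripper_to(72,40)
R,g=approach(159.5,off=60); 
ctrl.move_l(g-R[:,2]*12,vel=90)
print(ctrl.move_l(g,vel=40,threshold=6)); show()
ctrl.gripper_to(40,40); show()
ctrl.move_l(tcp(W(1,155,165),R,7),vel=90)
R=rot(0); ctrl.move_l(tcp(W(1,110,190),R,7),rot=R,vel=55)
R=rot(-45); ctrl.move_l(tcp(W(1,58,175),R,7),rot=R,vel=55); show()
p,d=optics.grab_frame("scene"); s=p[120:320,230:450,::-1]; cv2.imwrite("pics/s9c.png",cv2.resize(s,None,fx=3,fy=3))
p,d=optics.grab_frame("top")
P=cloud("top",d).reshape(-1,3); L=np.c_[(P-O)@axx,(P-O)@ay,P[:,2]]
m=(abs(L[:,0]-1)<19)&(abs(L[:,1]-58)<24)&(L[:,2]>212)&(L[:,2]<230);Q=L[m]; print(len(Q),Q.mean(0),Q.min(0),Q.max(0))
A=np.c_[Q[:,:2],np.ones(len(Q))]; print("slopes",np.linalg.lstsq(A,Q[:,2],rcond=None)[0])
E
```

```text
False
t 27.64 pos [489.933 156.871  77.97 ] F [-0.014  0.795  1.515] w 71.97 q [ 0.481  0.625  1.568 -0.644  1.466  0.809]
t 27.98 pos [490.396 157.259  78.519] F [0.388 1.659 1.077] w 46.68 q [ 0.481  0.625  1.568 -0.644  1.466  0.809]
t 31.77 pos [480.297  38.046 184.527] F [-0.934 -0.166 -1.427] w 46.95 q [-0.522  0.228  1.878  0.698  1.468 -0.672]
416 [  0.955  58.91  220.994] [-17.56   39.963 214.65 ] [ 19.329  78.746 225.802]
slopes [  0.016   0.004 220.758]
```

View pics/s9c.png

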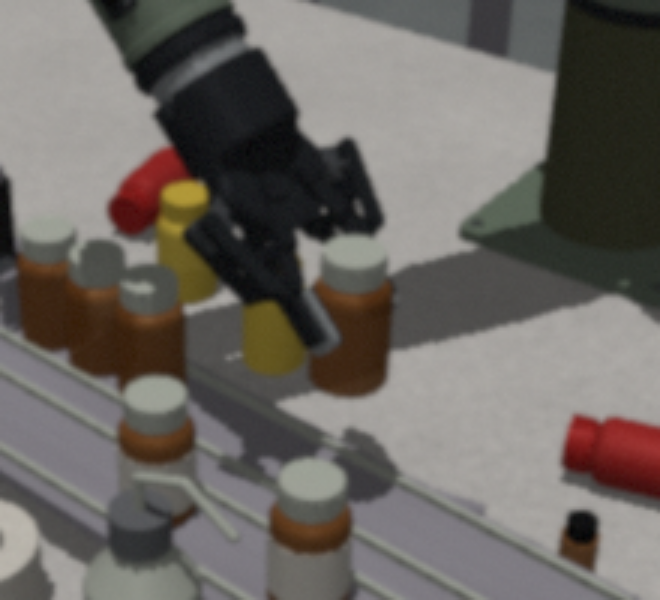

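```bash
python3 - <<'E'
from pick import *
R=rot(-45)
ctrl.move_l(tcp(W(1,58,120),R,7),vel=80)
ctrl.move_l(tcp(W(1,58,90),R,7),vel=50); ctrl.hold(0.15)
print(ctrl.move_l(tcp(W(1,58,83.5),R,7),vel=7,threshold=3)); show()
p0=st()["eef_pos"]
ctrl.gripper_to(64,40); ctrl.hold(0.1)
ctrl.move_l(p0-R[:,2]*120,vel=130)
R=rot(0); ctrl.move_ptp(tcp(W(1,58.5,230),R),R); show()
p,d=optics.grab_frame("scene"); s=p[150:350,230:450,::-1]; cv2.imwrite("pics/s10c.png",cv2.resize(s,None,fx=3,fy=3))
P=cloud("scene",d).reshape(-1,3); L=np.c_[(P-O)@axx,(P-O)@ay,P[:,2]]
for c in ((1,58),(1,-107)):
    m=(np.hypot(L[:,0]-c[0],L[:,1]-c[1])<24)&(L[:,2]>129)&(L[:,2]<138);Q=L[m]; print(c,len(Q),Q.mean(0),Q.min(0),Q.max(0))
E
```

```text
True
t 34.16 pos [480.143  37.514  96.382] F [ 1.26  -1.482  3.559] w 46.31 q [-0.524  0.39   1.905  0.721  1.326 -0.797]
t 36.41 pos [479.862  47.667 234.881] F [-0.45  -0.327 -0.247] w 63.83 q [-0.081  0.029  1.785  0.     1.331  0.001]
(1, 58) 240 [  3.236  61.05  133.494] [-16.186  40.896 129.002] [ 21.572  78.78  136.99 ]
(1, -107) 190 [   2.561 -106.054  133.442] [ -16.835 -125.25   129.117] [ 20.16  -87.983 137.597]
```

View pics/s10c.png

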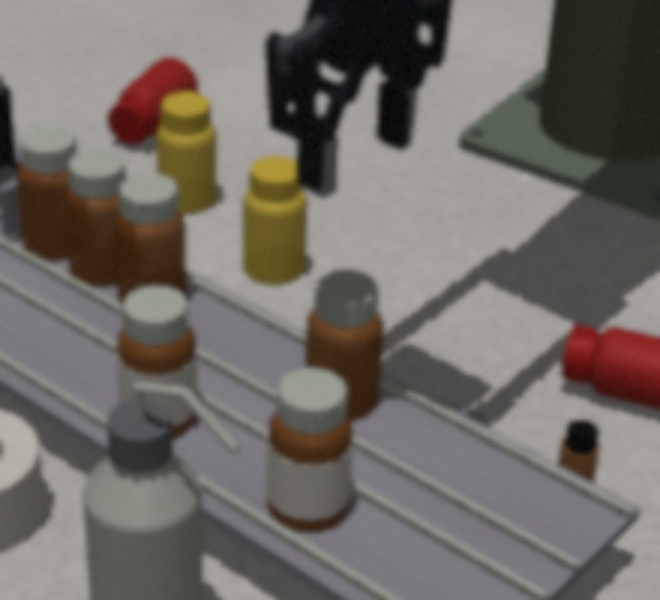

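```bash
python3 - <<'E'
from pick import *
R=rot(0); ctrl.gripper_to(68,40)
ctrl.move_l(tcp(W(1,58.5,97),R),vel=120); ctrl.hold(.1)
ctrl.gripper_to(40,35); show()
ctrl.move_l(tcp(W(1,58.5,137),R),vel=70)
ctrl.move_l(tcp(W(1,-45,137),R),vel=110)
ctrl.move_l(tcp(W(1,-54,99.5),R),vel=50)
ctrl.move_l(tcp(W(1,-59,98.7),R),vel=15); ctrl.hold(.2)
F0=np.mean([(ctrl.hold(.02),st()["force"])[1] for _ in range(6)],0); print("F0",F0); show()
for k in range(1,16):
    ctrl.move_l(tcp(W(1,-59-0.3*k,98.7),R),vel=8)
    F=np.mean([(ctrl.hold(.02),st()["force"])[1] for _ in range(3)],0)
    print("y %.2f"%((st()["eef_pos"]-O)@ay),"z %.2f"%st()["eef_pos"][2],F-F0)
    if (F-F0)@ay>1.2: break
E
```

```text
t 38.35 pos [481.359  47.205 103.803] F [-1.332  0.055  4.956] w 46.82 q [-0.081  0.203  1.897 -0.     1.04   0.002]
F0 [ 0.483  0.165 -2.082]
t 41.88 pos [471.068 -69.845 104.693] F [ 1.269 -0.587 -2.807] w 47.07 q [-0.329  0.188  1.913 -0.     1.04  -0.245]
y -59.28 z 104.69 [-0.466 -0.067  0.033]
y -59.60 z 104.71 [-0.508 -0.186  0.786]
y -59.92 z 104.69 [-1.13  -0.449  0.364]
y -60.20 z 104.70 [ 0.039 -0.339 -0.172]
y -60.51 z 104.70 [-0.397 -0.033  0.411]
y -60.80 z 104.71 [ 0.027 -0.153  0.297]
y -60.98 z 104.72 [-0.252  1.038 -0.207]
y -61.16 z 104.72 [-0.656  1.672  1.139]
```

Contact at lane y ≈ −61, as predicted (−61.2). Lowering and releasing.

```bash
python3 - <<'E'
from pick import *
s=st(); p=s["eef_pos"].copy()
for k in range(1,9):
    ctrl.move_l(p-Z*0.2*k,vel=6)
    F=np.mean([(ctrl.hold(.02),st()["force"])[1] for _ in range(3)],0); print("z %.2f"%st()["eef_pos"][2],F)
    if F[2]>0.3: break
ctrl.gripper_to(62,35); ctrl.hold(.1); show()
q=st()["eef_pos"]
ctrl.move_l(q+Z*80,vel=150); ctrl.move_ptp(tcp(W(-60,130,300),rot(20)),rot(20)); show()
for n in("scene","top"):
    p,d=optics.grab_frame(n); cv2.imwrite(f"pics/{n}11.png",p[:,:,::-1])
    P=cloud(n,d).reshape(-1,3);L=np.c_[(P-O)@axx,(P-O)@ay,P[:,2]]
    for c in ((1,-60.5),(1,-108),(1,-156),(1,-203),(90.6,105.6),(90.6,-13.2),(90.5,-214.9)):
        m=(np.hypot(L[:,0]-c[0],L[:,1]-c[1])<24)&(L[:,2]>129)&(L[:,2]<138);Q=L[m]
        if len(Q)>50: print(n,c,len(Q),Q.mean(0))
    if n=="scene": s=p[190:290,210:320,::-1]; cv2.imwrite("pics/s11c.png",cv2.resize(s,None,fx=6,fy=6,interpolation=cv2.INTER_CUBIC))
E
```

```text
z 104.52 [-0.369  1.525 -1.496]
z 104.37 [ 0.075  1.145 -0.659]
z 104.14 [ 0.443  2.043 -0.781]
z 103.94 [ 0.343  2.071 -1.048]
z 103.85 [-0.546  2.109  0.924]
t 46.18 pos [470.95  -72.273 103.763] F [-0.339 -0.281 -1.001] w 61.84 q [-0.334  0.19   1.913 -0.     1.038 -0.25 ]
t 47.80 pos [425.84  124.993 304.191] F [-0.425 -0.319  0.242] w 62.07 q [ 0.299 -0.002  1.707 -0.323  1.574  0.404]
scene (1, -60.5) 200 [  2.772 -57.883 133.429]
scene (1, -108) 191 [   2.81  -106.339  133.434]
scene (1, -156) 175 [   3.041 -154.084  133.543]
scene (1, -203) 166 [   2.688 -202.024  133.343]
scene (90.6, 105.6) 305 [ 92.927 108.032 133.6  ]
scene (90.6, -13.2) 245 [ 93.183 -11.945 133.481]
scene (90.5, -214.9) 185 [  91.582 -211.85   133.372]
top (1, -60.5) 332 [  0.788 -61.071 132.849]
top (1, -108) 335 [   0.774 -109.32   132.559]
top (1, -156) 317 [   1.068 -156.439  132.438]
top (1, -203) 335 [   1.022 -204.085  132.762]
top (90.6, 105.6) 329 [ 90.641 105.663 132.871]
top (90.6, -13.2) 330 [ 91.266 -14.891 132.645]
top (90.5, -214.9) 334 [  90.469 -214.794  132.598]
```

View pics/s11c.png

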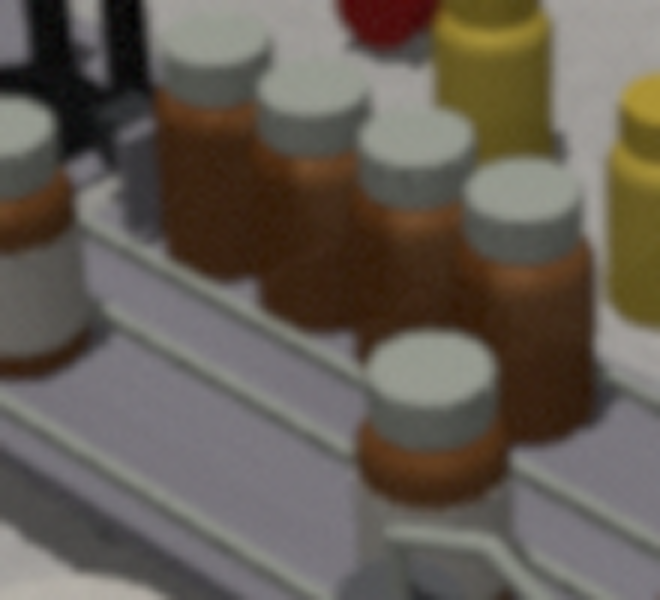

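View pics/top11.png

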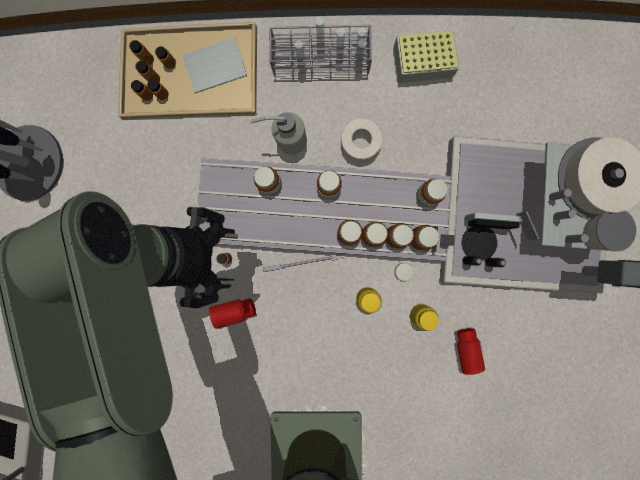

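```bash
python3 - <<'E'
from h import *
def lan(d,n):
    P=cloud(n,d).reshape(-1,3);L=np.c_[(P-O)@axx,(P-O)@ay,P[:,2]];return L
for f,n in (("top0d","top"),("t3d","top"),("scene0d","scene"),("s3d","scene")):
    L=lan(np.load(f"pics/{f}.npy"),n); m=(np.hypot(L[:,0]-90.6,L[:,1]+13.2)<24)&(L[:,2]>129)&(L[:,2]<138);Q=L[m];print(f,len(Q),Q.mean(0),Q.min(0),Q.max(0))
ims={k:cv2.imread(f"pics/{k}.png",0) for k in("top0","top1","t5","top8","top11")}
for nm,(u,v) in {"d2":(328,184),"d1":(266,180),"d3":(433,190),"ref":(360,138),"q1":(426,237),"q2":(400,236)}.items():
    for k,im in ims.items():
        if k=="top0": continue
        t=cv2.resize(ims["top0"][v-18:v+19,u-18:u+19],None,fx=5,fy=5,interpolation=cv2.INTER_CUBIC)
        w=cv2.resize(im[v-23:v+24,u-23:u+24],None,fx=5,fy=5,interpolation=cv2.INTER_CUBIC)
        r=cv2.matchTemplate(w,t,cv2.TM_CCOEFF_NORMED);_,mx,_,l=cv2.minMaxLoc(r);print(nm,k,"%.2f"%mx,(l[0]-25)/5,(l[1]-25)/5)
sc={k:cv2.imread(f"pics/{k}.png",0) for k in("scene0","scene1","scene8","scene11")}
u,v=283,262
for nm,(u,v) in {"d2":(283,262),"d1":(333,290)}.items():
  for k in("scene1","scene8","scene11"):
    t=cv2.resize(sc["scene0"][v-15:v+6,u-14:u+15],None,fx=5,fy=5,interpolation=cv2.INTER_CUBIC)
    w=cv2.resize(sc[k][v-20:v+11,u-19:u+20],None,fx=5,fy=5,interpolation=cv2.INTER_CUBIC)
    r=cv2.matchTemplate(w,t,cv2.TM_CCOEFF_NORMED);_,mx,_,l=cv2.minMaxLoc(r);print(nm,k,"%.2f"%mx,(l[0]-25)/5,(l[1]-25)/5)
E
```

```text
top0d 329 [ 90.602 -13.234 132.764] [ 71.856 -31.782 129.05 ] [109.609   5.533 137.743]
t3d 280 [ 93.533 -14.263 132.969] [ 76.446 -33.486 129.736] [110.634   3.66  137.7  ]
scene0d 252 [ 92.629 -10.094 133.572] [ 71.724 -31.437 129.008] [109.595   8.088 137.26 ]
s3d 244 [ 93.1   -11.858 133.697] [ 73.234 -31.351 129.095] [111.039   5.937 136.781]
d2 top1 0.94 0.0 -0.2
d2 t5 0.40 2.2 -5.0
d2 top8 0.99 1.0 0.0
d2 top11 0.99 1.0 0.0
d1 top1 0.87 0.0 0.0
d1 t5 0.15 5.0 -5.0
d1 top8 0.80 0.0 0.0
d1 top11 1.00 0.0 0.0
d3 top1 1.00 0.0 0.0
d3 t5 1.00 0.0 0.0
d3 top8 1.00 0.0 0.0
d3 top11 1.00 0.0 0.0
ref top1 1.00 0.0 0.0
ref t5 1.00 0.0 0.0
ref top8 1.00 0.0 0.0
ref top11 1.00 0.0 0.0
q1 top1 1.00 0.0 0.0
q1 t5 1.00 0.0 0.0
q1 top8 0.99 0.2 0.0
q1 top11 0.99 0.2 0.0
q2 top1 1.00 0.0 0.0
q2 t5 1.00 0.0 0.0
q2 top8 0.96 0.8 0.0
q2 top11 0.95 0.8 0.0
d2 scene1 1.00 0.0 0.0
d2 scene8 0.83 -1.6 -0.2
d2 scene11 0.97 -0.8 0.0
d1 scene1 0.89 -0.2 0.6
d1 scene8 0.97 -0.2 0.2
d1 scene11 1.00 0.0 0.0
```

```bash
python3 - <<'E'
from pick import *
show(); ctrl.finish_job()
E
```

```text
t 47.90 pos [426.014 124.148 304.112] F [ 0.176 -0.758 -0.161] w 62.09 q [ 0.297 -0.002  1.707 -0.323  1.574  0.404]
the job is handed in; nothing more can be done
```

Both tipped jars now stand cap up in the feed lane behind the two waiting jars. However, one labelled jar got nudged about 1.8 mm on the way. I handed the job in at about 48 s, with the arm clear of everything.

For each jar I gripped it tilted at 45°, stood it up away from the others and set it down by touch. I then re-gripped it from above and brought it gently against the row, with no more than about 4 N of contact.

**What the last checks showed**
- **Row:** the top camera puts the four jars along the lane at −204.1, −156.4, −109.3 and −61.1 mm. That is a spacing of 47.6, 47.1 and 48.2 mm against a 48 mm diameter. The scene camera gives 47.9, 47.7 and 48.5 mm. Within the 1 mm or so of camera noise, all four touch.
- **Upright:** all four caps measure about 133 mm high, so the jars are standing flat on the deck.
- **Left alone:** the outer two labelled jars and the label roll show no movement. In the last picture the other bench items look where they were, but I did not measure them.

**What was not perfect**
- **Middle labelled jar:** it moved about 1.8 mm toward the machine, still upright. The gripper must have brushed it while picking up the first jar. I left it, because correcting it risked a bigger disturbance.
- **Second waiting jar:** it moved about 1 to 1.4 mm when I closed the row, and the first about 0.4 mm. This was probably a small gap closing up toward the stop.

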